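# Hang a locomotive display arm on slotted uprights

## Robot

A 6-joint arm with a two-finger parallel gripper is mounted at the origin on the work surface. World frame = base frame: x ahead of the robot, y to its left, z up, the work surface at z = 0. Lengths are in m, angles in rad, forces in N, time in s.
With the tool pointing down it reaches from about 0.35 to 0.85 m from the base axis. Payload 8.1 kg.
Tool frame: the origin (TCP) lies at the centre of the arm's flange, where the gripper is bolted on; the fingertips stand 186 mm ahead of it and the grasp point (between the pads) lies 167 mm ahead of it; z points along the fingers, y is the line along which they close (so a half turn about z gives the same grasp; the last joint's range is limited). The gripper opens to 93 mm and grips with 3 to 60 N. Pads are 15 mm wide; open, the fingers measure 128 mm over their backs; the gripper's body (75 mm by 188 mm) begins 65 mm behind the grasp point.
Start: joints at [1.187, 0.13, 1.488, -0, 1.523, -0.085], TCP at [0.177, 0.573, 0.405] pointing down, gripper open.
Joint ranges: [-2.96, 2.96], [-0.89, 2.26], [0.02, 2.5], [-1.34, 4.48], [0, 2.73], [-2.66, 2.66]. Speed limits (rad/s): [2.39, 2.39, 2.79, 3.14, 3.14, 3.14].

## Interface

Orientations are given as a rotation vector (axis times angle).
In Python, from plant import robot gives the robot as it stands.
- The arm moves only by the tool apply_moves, never from a script. Its argument "series" is a list of rows, each a list of 2 entries, a list of its own where there are three numbers: the shift along the tool's x, y, z in mm, then the turn, a rotation vector about the tool's x, y, z in rad. A call has 1 to 12 rows; each row shifts and turns the commanded pose from where the row before left it, along the tool's axes as they then stand; what a row does not reach is not made up. A row lasts 1/12 s, in which the tool goes at most 41.7 mm and 7.16 degrees, less where a joint would pass 70% of its speed; a pose out of reach is approached as far as the arm can. A call is refused whole if a number of a shift passes 41.7 or a number of a turn 0.125, either way. A call with a gripper value outside its range is refused whole. "claw" is the opening, from 0 (shut) to 1 (fully open), set as the call begins (left out, the last holds). The fingers move at their own pace and stop on an object; "newtons" is the grip in N (left out, the last holds). Time passes only in rows, so rows that do not move let the fingers close. It gives the time, the measured TCP pose, the force, the opening and the grip force at its end, in the units of the state.
- robot.read_state(): the state, without advancing time (a new reading comes with each control period).
- robot.read_camera(name): name is "side" or "top" or "wrist"; returns (picture, depth): 400x640x3 uint8, blue, green, red; 400x640 float32, m along the optical axis (not along the pixel's ray), 0 where there is no reading.
- robot.calibration(name): a dict with "fx", "fy", "cx", "cy" (pixels), "extrinsics" (4x4, takes a point from world to camera coordinates). Camera axes: x right, y down, z forward; pixel columns grow to the right and rows downward; lengths in m; the calibration is good to about 2 mm. A picture is of the moment at which its call begins: read the wrist's pose just before it. calibration takes no time and is no camera call; for the wrist camera it gives the pose at the moment of the call.
- robot.close_job(): hands the job in; it is judged then, once.
The state is a dict: "t": time; "q": joint angles; "dq": joint speeds; "joint_torque": joint torques, N m; "tool_pos": TCP position; "orientation": TCP orientation; "force": force on the tool from outside, world axes, zero at the start; "wrist_torque": the same for the moment, N m; "opening": finger opening in m; "gripper_force": force on a finger pad.
Only numpy, scipy, OpenCV 4.12 (cv2) and the standard library are available. Lean on these libraries where they do the work, as an engineer would, in place of code of your own. Each camera call takes 0.05 s, during which the arm holds its last target. There are 200 camera calls.

## Task

Pick up the display arm that has two claws and hang it on the pair of slotted uprights, one claw hooked into the open top slot of each, its little track platform pointing out in front. Then press its back bar down until it is fully home and the spring latch between the uprights has snapped over it, and let go. Leave the single-claw arm where it lies.

Things in the scene. Friction and masses are not known exactly. Their poses are not given: they have to be found in the camera images.
- twin_grip (a point): Two-claw aluminium arm, 0.25 kg, level on table. Point: mid spine, 25 mm above its underside; x to claws, z up. In mm: spine 16 thick, 40 high, bare x -47..47. Track platform in front 70 wide, 52 high. Back bar x 47..63, 150 wide, 70 high. Behind it claws, y +-60, 12 wide, arms' undersides 50 up, tips turned down to 3 up; gap to bar 11, widening to 27 in the lowest 23. Lug y 0, low, 15 out.
- seat (a point): Two fixed grey uprights, y +-60 mm. Point: midway, on their front face, level with their top slots' floors, 140 mm above table; x to the back, z up. Front plate 8 thick, tops at z 20; slots open at top, 30 wide, 20 deep; claws go down behind the plate. Arm fully home: its back face on the front face, its grip point at x -63, y 0, z -25, back bar's top at z 20; it may droop 5 degrees.
- latch (a joint): Spring latch between the uprights: sloped steel nose sliding back, m. 0 = out, about 0.006 = pushed back by the arm's lug. It meets the lug when the arm is 20 mm above home, carries the hooked arm if let go there (drooping up to 8 degrees), gives way to a push of 4 to 10 N down on the back bar's middle, and springs out over the lug in the last 3 mm.
- single_grip (a point): The other display arm, same size and material, but with one claw only, at the middle of its back bar. Point: middle of its bare spine, 25 mm above its foot. Leave it alone.

How it is judged:
At the end, for the whole second after the job is handed in: The two-claw arm hangs on both uprights with its claws in the top slots, fully home and level within about 9 degrees (grip point at most 7 mm above or 12 mm below its home height, 14 mm sideways, 10 mm fore and aft), the latch sprung out over its lug (joint below 2.5 mm) (x of twin_grip in the frame of seat between -0.075 and -0.053 m and y of twin_grip in the frame of seat between -0.014 and 0.014 m and z of twin_grip in the frame of seat between -0.037 and -0.018 m and angle between twin_grip's own z axis and vertical below 0.16 rad and angle between the x axis of twin_grip and the x axis of seat, either way round below 0.17 rad and value of joint latch below 0.0025 m); the robot touches nothing.
It fails at once if the single-claw arm was moved by more than 30 mm (distance of single_grip from where it was at the start of the episode above 0.03 m).
It also fails if it takes over 48 s, if anything falls off the work surface, if the arm or the gripper's body presses on something with over 40 N, if the wrist force passes 120 N, or if a joint passes its speed limit or range.

## Working session

There is one attempt and no reset: what is moved stays moved. The work goes in short steps, Python scripts to look and compute and a tool call to move; the robot and the scene stay as the last step left them, time stands still between calls to the robot, and variables do not carry over. Pictures are saved under pics/ and viewed, at most 10 in all, crops included, and the job is handed in when it is done.

Besides the shell and the picture viewer there is one more tool, called after ">>>" in YAML: its name, and indented under it one key for each argument. apply_moves: Moves the arm, as the interface text tells. Its arguments: {"type":"object","properties":{"series":{"type":"array"},"claw":{"type":"number"},"newtons":{"type":"number"}},"required":["series"]}

```bash
mkdir -p pics; cat > h.py <<'E'
import numpy as np, cv2
from plant import robot
def shot(name,tag):
    im,d=robot.read_camera(name); c=robot.calibration(name)
    cv2.imwrite(f'pics/{tag}.png',im); np.savez(f'pics/{tag}.npz',d=d,E=c['extrinsics'],k=[c['fx'],c['fy'],c['cx'],c['cy']])
def cloud(tag):
    z=np.load(f'pics/{tag}.npz'); d=z['d']; fx,fy,cx,cy=z['k']; E=np.array(z['E'])
    v,u=np.mgrid[:d.shape[0],:d.shape[1]]
    P=np.stack([(u-cx)/fx*d,(v-cy)/fy*d,d],-1)
    W=(P-E[:3,3])@E[:3,:3]; W[d==0]=np.nan
    return W
E
python3 - <<'E'
from h import *
s=robot.read_state(); print(s['t'],s['tool_pos'],s['orientation'])
for n in ('top','side'): shot(n,n+'0'); print(robot.calibration(n))
a=cv2.imread('pics/top0.png');b=cv2.imread('pics/side0.png')
E
```

```text
0.0 [0.1765464  0.57319214 0.40370209] [-4.67618842e-01 -3.10619890e+00  2.82724819e-03]
{'fx': 467.5292836308528, 'fy': 467.5292836308528, 'cx': 319.5293607579239, 'cy': 205.88571008801367, 'extrinsics': array([[ 0.00705586, -0.99972685, -0.02228098, -0.06166092],
       [-0.9942233 , -0.00462714, -0.10723161,  0.56762031],
       [ 0.10709922,  0.02290888, -0.99398438,  1.24621376],
       [ 0.        ,  0.        ,  0.        ,  1.        ]])}
{'fx': 411.27809881130105, 'fy': 411.27809881130105, 'cx': 320.6562170344757, 'cy': 199.74420059670854, 'extrinsics': array([[ 0.99942203, -0.03388156, -0.00276417, -0.55454629],
       [-0.02771882, -0.76515823, -0.64324533,  0.01110102],
       [ 0.01967913,  0.64295017, -0.76565515,  1.01462651],
       [ 0.        ,  0.        ,  0.        ,  1.        ]])}
```

View pics/top0.png

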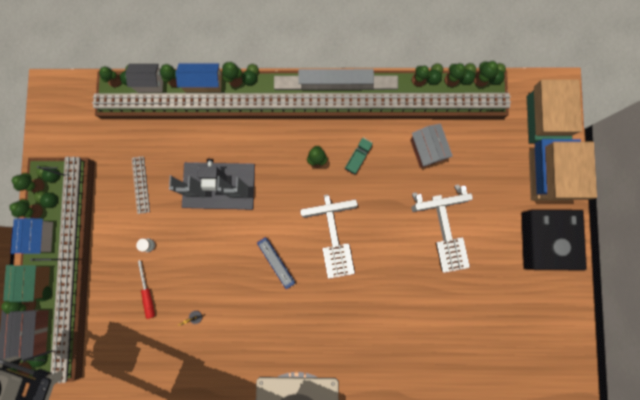

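View pics/side0.png

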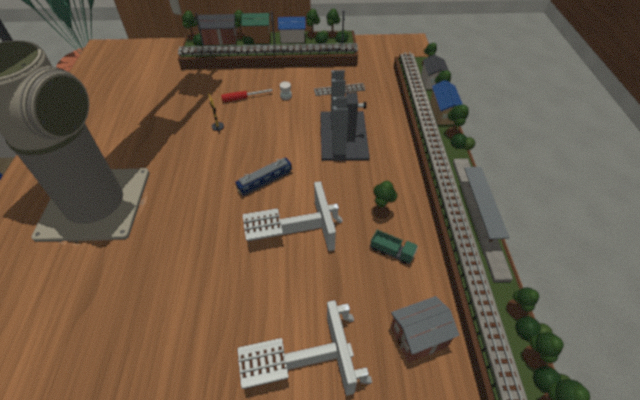

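The top view shows the two-claw arm at about (444,220), with its bar at (443,201). The single-claw arm is at (333,230) and the uprights are near (215,185). Next I measure them in enlarged crops and depth.

```bash
python3 - <<'E'
from h import *
W=cloud('top0'); im=cv2.imread('pics/top0.png')
a=im[175:280,400:485]; b=im[150:215,160:265]
A=cv2.resize(a,None,fx=4.6,fy=4.6,interpolation=2); B=cv2.resize(b,None,fx=4,fy=4,interpolation=2)
H=max(A.shape[0],B.shape[0]); o=np.zeros((600,A.shape[1]+B.shape[1],3),np.uint8)[:,:800]; 
A=A[:600]; o[:A.shape[0],:min(A.shape[1],800)]=A; o[:B.shape[0],A.shape[1]:]=B[:,:800-A.shape[1]]
cv2.imwrite('pics/c1.png',o)
# twin points
for nm,(u0,u1,v0,v1) in dict(twin=(405,480,180,280),seat=(160,265,150,215)).items():
    P=W[v0:v1,u0:u1].reshape(-1,3); P=P[~np.isnan(P[:,0])]
    print(nm,np.histogram(P[:,2],np.arange(-.01,.2,.01))[0])
    if nm=='twin':
        for lo,hi in ((.03,.047),(.047,.058),(.058,.08)):
            Q=P[(P[:,2]>lo)&(P[:,2]<hi)]; print(lo,len(Q),Q.mean(0),cv2.minAreaRect((Q[:,:2]*1000).astype(np.float32)))
    else:
        for lo,hi in ((.02,.1),(.1,.15),(.15,.2)):
            Q=P[(P[:,2]>lo)&(P[:,2]<hi)]
            if len(Q)>3: 
                for s in (Q[:,1]>Q[:,1].mean(),Q[:,1]<=Q[:,1].mean()):print(lo,s.sum(),Q[s].mean(0),Q[s].min(0),Q[s].max(0))
# side cloud seat
W=cloud('side0'); P=W[60:165,310:375].reshape(-1,3);Q=P[P[:,2]>.11]
for s in (Q[:,1]>Q[:,1].mean(),Q[:,1]<=Q[:,1].mean()):print('side',s.sum(),Q[s].mean(0),Q[s].min(0),Q[s].max(0))
E
```

```text
twin [3042 2740   71   47  179  790  180  261  153    0    0    0    0    0
    0    0    0    0    0    0]
0.03 723 [ 0.47493588 -0.4046582   0.04232023] ((504.277099609375, -399.333740234375), (212.19712829589844, 147.97067260742188), 11.224567413330078)
0.047 402 [ 0.45208678 -0.4075818   0.0498388 ] ((503.16497802734375, -397.03533935546875), (209.22828674316406, 142.22720336914062), 11.674246788024902)
0.058 438 [ 0.5820876  -0.38486431  0.06792268] ((589.7017822265625, -382.84716796875), (39.0909423828125, 149.37545776367188), 11.002568244934082)
seat [1931 1945 1435   39   36   47   50   98   50   56   64  137  232  152
  260   87  132   45    0    0]
0.02 204 [0.60836207 0.28340293 0.06514667] [0.59343769 0.23620009 0.02064288] [0.62981859 0.31153941 0.09993072]
0.02 236 [0.61692535 0.17354202 0.06260011] [0.59128975 0.14212114 0.020034  ] [0.65961038 0.22313104 0.09994278]
0.1 407 [0.61947494 0.26554635 0.1245    ] [0.59324434 0.22988282 0.10014305] [0.6816747  0.31189199 0.14986957]
0.1 461 [0.6253397  0.1983475  0.12326113] [0.59126917 0.1423767  0.10090544] [0.68224582 0.22983615 0.14970078]
0.15 90 [0.60916678 0.28849106 0.15760622] [0.59405809 0.26204509 0.15013123] [0.62997981 0.31355537 0.16422406]
0.15 87 [0.60647251 0.16785611 0.15807533] [0.59131245 0.14215296 0.15002334] [0.62718299 0.19371465 0.16424812]
side 493 [0.61990176 0.26866789 0.13865868] [0.59206438 0.21804638 0.1100989 ] [0.68233684 0.31556381 0.1644732 ]
side 546 [0.6159404  0.17164207 0.13763591] [0.59015962 0.13966021 0.11020088] [0.679193   0.217326   0.16400795]
```

View pics/c1.png

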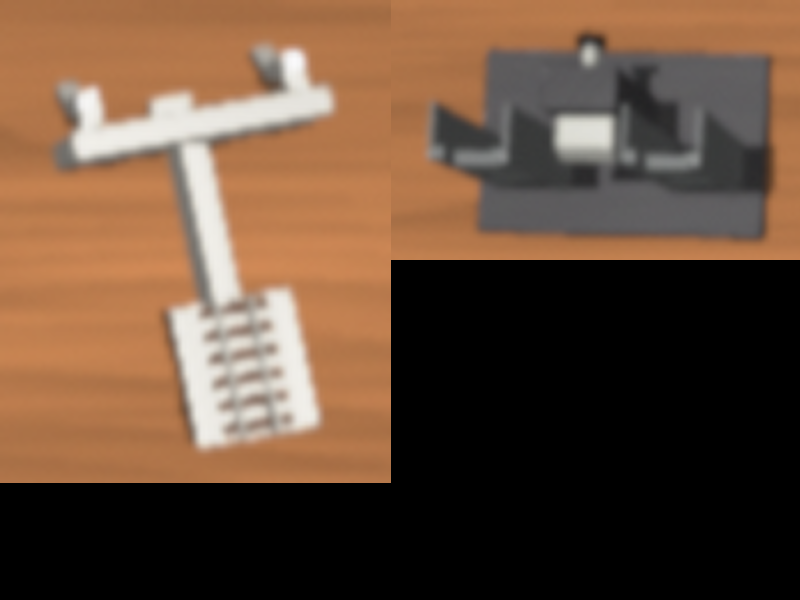

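```bash
cat >> h.py <<'E'
from scipy.spatial.transform import Rotation as Ro
def go(target,yaw_y=None):
    """shift in current tool axes (mm) to TCP target; turn about tool to point down with tool-y at yaw_y"""
    s=robot.read_state(); R=Ro.from_rotvec(s['orientation'])
    out={}
    if yaw_y is not None:
        y=np.array([np.cos(yaw_y),np.sin(yaw_y),0]); z=np.array([0,0,-1.]); T=Ro.from_matrix(np.stack([np.cross(y,z),y,z],1))
        print('turn',(R.inv()*T).as_rotvec().round(4)); print('shift in target axes',(T.inv().apply(np.array(target)-s['tool_pos'])*1000).round(1))
    print('shift',(R.inv().apply(np.array(target)-s['tool_pos'])*1000).round(1),'t',s['t'],'tcp',s['tool_pos'].round(4),'q6',s['q'][5].round(2),'F',np.round(s['force'],1))
E
python3 - <<'E'
from h import *
for cam,(u0,u1,v0,v1) in dict(top=(405,480,180,280),side=(230,375,295,398)).items():
    W=cloud(cam+'0'); P=W[v0:v1,u0:u1].reshape(-1,3)
    P=P[(P[:,2]>.033)&(P[:,1]<-.25)]; c=np.array([.52,-.395])
    sp=P[(P[:,2]<.047)&(P[:,0]>.495)&(P[:,0]<.56)&(abs(P[:,1]-c[1])<.03)]
    f=np.polyfit(sp[:,0],sp[:,1],1)
    br=P[(P[:,2]>.06)]
    # bar front edge & axis
    yw=np.radians(11.2); L=(P[:,:2]-c)@np.array([[np.cos(yw),-np.sin(yw)],[np.sin(yw),np.cos(yw)]])
    lb=L[P[:,2]>.062]; ls=L[(P[:,2]<.047)&(L[:,0]>-.01)&(L[:,0]<.05)]
    core=lb[abs(lb[:,1])<.04]
    print(cam,'spine yaw',np.degrees(np.arctan(f[0])),'ls y',np.percentile(ls[:,1],[2,50,98]),'bar x',np.percentile(core[:,0],[2,50,98]),'bar y',np.percentile(lb[:,1],[1,99]),'x all',L.min(0),L.max(0), 'barslope deg',np.degrees(np.polyfit(core[:,1],core[:,0],1)[0]))
go([.50,.2,.404],np.radians(-78.8))
E
```

```text
top spine yaw 10.728231597522676 ls y [-0.01011396 -0.00141245  0.00640499] bar x [0.051692   0.05926579 0.06705225] bar y [-0.07492604  0.0721193 ] x all [-0.12236351 -0.0762796 ] [0.09048649 0.07309811] barslope deg 0.43088410345154676
side spine yaw 11.078548694012824 ls y [-0.06072221 -0.0038923   0.01413136] bar x [0.04970495 0.05717517 0.06541186] bar y [-0.07647911  0.06979485] x all [-0.12453386 -0.0772294 ] [0.08912495 0.07305681] barslope deg 0.3279476478633368
turn [-7.0000e-04  2.1000e-03  2.6473e+00]
shift in target axes [ 2.448e+02  4.290e+02 -2.000e-01]
shift [-4.190e+02 -2.615e+02  2.000e-01] t 0.1 tcp [0.1765 0.5732 0.4038] q6 -0.09 F [ 0.1 -0.8 -0.6]
```

>>> apply_moves:
  series:
    - [[0,0,0],[0,0,0.12]]
    - [[0,0,0],[0,0,0.12]]
    - [[0,0,0],[0,0,0.12]]
    - [[0,0,0],[0,0,0.12]]
    - [[0,0,0],[0,0,0.12]]
    - [[0,0,0],[0,0,0.12]]
    - [[0,0,0],[0,0,0.12]]
    - [[0,0,0],[0,0,0.12]]
    - [[0,0,0],[0,0,0.12]]
    - [[0,0,0],[0,0,0.12]]
    - [[0,0,0],[0,0,0.12]]
  claw: 0.75

```text
t: 1.02
tool_pos: [0.1766, 0.5733, 0.4041]
orientation: [2.28, 2.16, -0.002]
force: [0.4, 0.2, 0.7]
opening: 0.0695
gripper_force: 0.0
```

>>> apply_moves:
  series:
    - [[0,0,0],[0,0,0.12]]
    - [[0,0,0],[0,0,0.12]]
    - [[0,0,0],[0,0,0.12]]
    - [[0,0,0],[0,0,0.12]]
    - [[0,0,0],[0,0,0.12]]
    - [[0,0,0],[0,0,0.12]]
    - [[0,0,0],[0,0,0.12]]
    - [[0,0,0],[0,0,0.12]]
    - [[0,0,0],[0,0,0.12]]
    - [[0,0,0],[0,0,0.12]]
    - [[0,0,0],[0,0,0.12]]

```text
t: 1.93
tool_pos: [0.1766, 0.5733, 0.4041]
orientation: [3.125, 0.309, -0.001]
force: [0.8, -0.5, -0.2]
opening: 0.0696
gripper_force: 0.0
```

```bash
python3 - <<'E'
from h import *
go([.50,.2,.404],np.radians(-79))
E
```

```text
turn [0.0009 0.0006 0.0049]
shift in target axes [2.463e+02 4.282e+02 1.000e-01]
shift [2.442e+02 4.294e+02 4.000e-01] t 1.9333 tcp [0.1766 0.5733 0.4041] q6 2.56 F [ 0.8 -0.5 -0.2]
```

>>> apply_moves:
  series:
    - [[20.4,35.8,0],[0,0,0]]
    - [[20.4,35.8,0],[0,0,0]]
    - [[20.4,35.8,0],[0,0,0]]
    - [[20.4,35.8,0],[0,0,0]]
    - [[20.4,35.8,0],[0,0,0]]
    - [[20.4,35.8,0],[0,0,0]]
    - [[20.4,35.8,0],[0,0,0]]
    - [[20.4,35.8,0],[0,0,0]]
    - [[20.4,35.8,0],[0,0,0]]
    - [[20.4,35.8,0],[0,0,0]]
    - [[20.4,35.8,0],[0,0,0]]
    - [[20.4,35.8,0],[0,0,0]]

```text
t: 2.93
tool_pos: [0.5038, 0.2, 0.4044]
orientation: [3.125, 0.318, -0.001]
force: [-0.5, 0.8, -0.7]
opening: 0.0695
gripper_force: 0.0
```

>>> apply_moves:
  series:
    - [[-5.7,36.8,0],[0,0,0]]
    - [[-5.7,36.8,0],[0,0,0]]
    - [[-5.7,36.8,0],[0,0,0]]
    - [[-5.7,36.8,0],[0,0,0]]
    - [[-5.7,36.8,0],[0,0,0]]
    - [[-5.7,36.8,0],[0,0,0]]
    - [[-5.7,36.8,0],[0,0,0]]
    - [[-5.7,36.8,0],[0,0,0]]
    - [[-5.7,36.8,0],[0,0,0]]
    - [[-5.7,36.8,0],[0,0,0]]
    - [[-5.7,36.8,0],[0,0,0]]
    - [[-5.7,36.8,0],[0,0,0]]

```text
t: 3.93
tool_pos: [0.5244, -0.2462, 0.4043]
orientation: [-3.125, -0.318, 0.001]
force: [0.6, 0.4, 0.4]
opening: 0.0696
gripper_force: 0.0
```

>>> apply_moves:
  series:
    - [[-5.7,36.8,0],[0,0,0]]
    - [[-5.7,36.8,0],[0,0,0]]
    - [[-5.7,36.8,0],[0,0,0]]
    - [[-5.7,36.8,0],[0,0,0]]
    - [[0,0,0],[0,0,0]]
    - [[0,0,0],[0,0,0]]

```text
t: 4.43
tool_pos: [0.5315, -0.3951, 0.4029]
orientation: [-3.124, -0.313, 0.003]
force: [-0.6, 0.1, 0.1]
opening: 0.0697
gripper_force: 0.0
```

```bash
python3 - <<'E'
from h import *
go([.523,-.396,.30],np.radians(-79))
shot('wrist','w1'); 
W=cloud('w1'); c=np.array([.523,-.396]); yw=np.radians(11)
L=(W[...,:2]-c)@np.array([[np.cos(yw),-np.sin(yw)],[np.sin(yw),np.cos(yw)]]); z=W[...,2]
m=(z>.03)&(z<.05)&(abs(L[...,0])<.035)&(abs(L[...,1])<.03); print('spine',m.sum(),np.percentile(L[m],[2,50,98],axis=0).round(4),np.median(z[m]),'yawerr',np.degrees(np.polyfit(L[m][:,0],L[m][:,1],1)[0]))
m=(z>.06)&(z<.08)&(abs(L[...,1])<.05)&(L[...,0]<.09); print('bar',m.sum(),np.percentile(L[m],[2,50,98],axis=0).round(4),np.median(z[m]))
E
```

```text
turn [-0.002   0.0016  0.0078]
shift in target axes [ -8.5  -0.7 102.9]
shift [ -8.3  -0.6 103. ] t 4.4333 tcp [ 0.5315 -0.3951  0.4029] q6 0.65 F [-0.6  0.1  0.1]
spine 1034 [[-0.0338 -0.0053]
 [ 0.0006  0.0024]
 [ 0.0334  0.0103]] 0.04064165225093307 yawerr -0.48350961832419886
bar 2117 [[ 0.048  -0.048 ]
 [ 0.0562  0.0001]
 [ 0.0635  0.048 ]] 0.07065738658379564
```

View pics/w1.png

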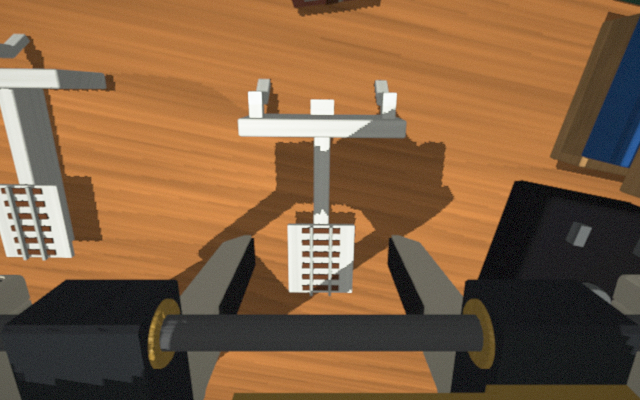

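The wrist view shows the two-claw arm centred between the fingers: spine at column 321, bar at row 127. I descend and grip.

>>> apply_moves:
  series:
    - [[-2.5,-1,20],[0,0,0.013]]
    - [[-2.5,-1,30],[0,0,0]]
    - [[-2.5,-1,30],[0,0,0]]
    - [[0,0,30],[0,0,0]]
    - [[0,0,30],[0,0,0]]
    - [[0,0,30],[0,0,0]]
    - [[0,0,20],[0,0,0]]
    - [[0,0,12],[0,0,0]]
    - [[0,0,8],[0,0,0]]
    - [[0,0,0],[0,0,0]]
    - [[0,0,0],[0,0,0]]

```text
t: 5.4
tool_pos: [0.5248, -0.3915, 0.1959]
orientation: [3.126, 0.299, 0.001]
force: [-0.2, 0.2, -0.1]
opening: 0.0699
gripper_force: 0.0
```

>>> apply_moves:
  series:
    - [[0,0,0],[0,0,0]]
    - [[0,0,0],[0,0,0]]
    - [[0,0,0],[0,0,0]]
    - [[0,0,0],[0,0,0]]
    - [[0,0,0],[0,0,0]]
    - [[0,0,0],[0,0,0]]
    - [[0,0,0],[0,0,0]]
    - [[0,0,0],[0,0,0]]
    - [[0,0,0],[0,0,0]]
    - [[0,0,0],[0,0,0]]
  claw: 0
  newtons: 50

```text
t: 6.23
tool_pos: [0.5242, -0.3918, 0.1947]
orientation: [3.127, 0.298, 0.0]
force: [-0.2, -0.3, -0.7]
opening: 0.0157
gripper_force: 49.8
```

>>> apply_moves:
  series:
    - [[0,0,-15],[0,0,0]]
    - [[0,0,-30],[0,0,0]]
    - [[0,0,-40],[0,0,0]]
    - [[0,0,-40],[0,0,0]]
    - [[0,0,-40],[0,0,0.05]]
    - [[0,0,-30],[0,0,0.05]]
    - [[0,0,-10],[0,0,0.05]]
    - [[0,0,0],[0,0,0.06]]
    - [[0,-10,0],[0,0,0]]
    - [[-3,-20,0],[0,0,0]]
    - [[-3,-30,0],[0,0,0]]
    - [[-3,-38,0],[0,0,0]]

```text
t: 7.23
tool_pos: [0.5162, -0.2929, 0.3985]
orientation: [-3.14, 0.032, 0.003]
force: [1.2, 1.5, -1.7]
opening: 0.016
gripper_force: 49.8
```

>>> apply_moves:
  series:
    - [[-3,-38,0],[0,0,0]]
    - [[-3,-38,0],[0,0,0]]
    - [[-3,-38,0],[0,0,0]]
    - [[-3,-38,0],[0,0,0]]
    - [[-3,-38,0],[0,0,0]]
    - [[-3,-38,0],[0,0,0]]
    - [[-3,-38,0],[0,0,0]]
    - [[-3,-38,0],[0,0,0]]
    - [[-3,-38,0],[0,0,0]]
    - [[-3,-38,0],[0,0,0]]
    - [[-3,-38,0],[0,0,0]]
    - [[-3,-38,0],[0,0,0]]

```text
t: 8.23
tool_pos: [0.4888, 0.1653, 0.3991]
orientation: [3.141, -0.028, -0.003]
force: [0.8, 0.8, -3.9]
opening: 0.0158
gripper_force: 49.8
```

>>> apply_moves:
  series:
    - [[0,-30,0],[0,0,0]]
    - [[0,-20,0],[0,0,0]]
    - [[0,-10,0],[0,0,0]]
    - [[0,-5,0],[0,0,0]]
    - [[0,0,0],[0,0,0]]
    - [[0,0,0],[0,0,0]]
    - [[0,0,0],[0,0,0]]

```text
t: 8.82
tool_pos: [0.4919, 0.2269, 0.3996]
orientation: [3.141, -0.033, -0.001]
force: [0.2, -0.5, -2.9]
opening: 0.0157
gripper_force: 49.8
```

```bash
python3 - <<'E'
from h import *
go([.4955,.2295,.39],np.radians(-91.4))
for n in ('wrist','side'): shot(n,n+'2')
a=cv2.imread('pics/wrist2.png');b=cv2.imread('pics/side2.png')[40:200,230:470]
o=np.vstack([cv2.resize(a,(480,300)),cv2.resize(b,(450,300))[:, :].copy() if 0 else cv2.resize(b,(480,300))]); cv2.imwrite('pics/v2.png',o)
E
```

```text
turn [0.0005 0.0003 0.0032]
shift in target axes [ 3.6 -2.7  9.6]
shift [ 3.6 -2.6  9.6] t 8.8167 tcp [0.4919 0.2269 0.3996] q6 1.93 F [ 0.2 -0.5 -2.9]
```

View pics/v2.png

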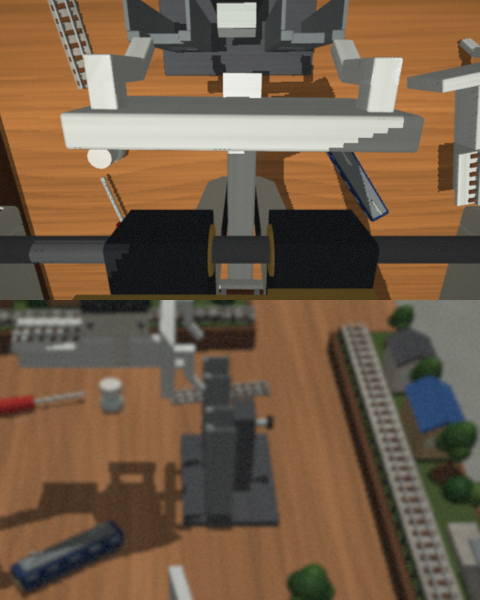

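The arm is held square, and the wrist view shows both claws facing the uprights. Next I measure the bar and the uprights in the same wrist depth image.

```bash
cat > m.py <<'E'
from h import *
def meas(tag):
    W=cloud(tag).reshape(-1,3)
    s=robot.read_state(); t=s['tool_pos']
    B=W[(W[:,2]>t[2]-.14)&(W[:,2]<t[2]-.115)&(W[:,0]>t[0]+.035)&(W[:,0]<t[0]+.075)&(abs(W[:,1]-t[1])<.09)]
    print('bar y',np.percentile(B[:,1],[.5,99.5]).round(4),'z-tcp',(np.median(B[:,2])-t[2]).round(4))
    for sg in (-1,1):
        Q=B[(sg*(B[:,1]-t[1])>.03)&(abs(B[:,1]-t[1])<.065)]; print(' bar side',sg,'x',np.percentile(Q[:,0],[3,97]).round(4),'z',np.median(Q[:,2]).round(4))
    U=W[(W[:,0]>.585)&(W[:,0]<.70)&(W[:,2]>.12)&(W[:,2]<.175)&(W[:,1]>.13)&(W[:,1]<.33)]
    for sg in (-1,1):
        Q=U[(sg*(U[:,1]-.228)>.02)]
        if len(Q)>20:
            T=Q[Q[:,2]>.155]; print(' upright',sg,len(Q),'y',np.percentile(Q[:,1],[1,99]).round(4),'x',np.percentile(Q[:,0],[1,3,5]).round(4),'top z',np.percentile(Q[:,2],98).round(4))
E
python3 - <<'E'
from m import *
meas('wrist2')
for cam in ('top','side'):
    W=cloud(cam+'0').reshape(-1,3); W=W[(W[:,0]>.58)&(W[:,0]<.7)&(W[:,2]>.135)&(W[:,2]<.175)&(W[:,1]>.13)&(W[:,1]<.33)]
    for sg in (-1,1):
        Q=W[sg*(W[:,1]-.228)>.02]; print(cam,sg,len(Q),'y',np.percentile(Q[:,1],[1,99]).round(4),'x',np.percentile(Q[:,0],[1,5]).round(4),'topz',np.percentile(Q[:,2],98).round(4))
E
```

```text
bar y [0.1535 0.2995] z-tcp -0.125
 bar side -1 x [0.5364 0.5652] z 0.2746
 bar side 1 x [0.5394 0.5654] z 0.2747
 upright -1 3217 y [0.1453 0.1951] x [0.5894 0.5897 0.5899] top z 0.1612
 upright 1 3195 y [0.2644 0.3143] x [0.5915 0.5916 0.5919] top z 0.1613
top -1 155 y [0.1425 0.1998] x [0.5917 0.5923] topz 0.1637
top 1 177 y [0.2622 0.3131] x [0.594  0.5946] topz 0.1624
side -1 281 y [0.1406 0.1936] x [0.5903 0.5923] topz 0.1627
side 1 260 y [0.2601 0.3139] x [0.5927 0.5936] topz 0.1633
```

>>> apply_moves:
  series:
    - [[5,-1.3,0],[0,0,0]]
    - [[10,-2,0],[0,0,0]]
    - [[10,0,0],[0,0,0]]
    - [[6,0,0],[0,0,0]]
    - [[0,0,10],[0,0,0]]
    - [[0,0,15],[0,0,0]]
    - [[0,0,10],[0,0,0]]
    - [[0,0,0],[0,0,0]]
    - [[0,0,0],[0,0,0]]
    - [[0,0,0],[0,0,0]]

```text
t: 9.75
tool_pos: [0.5228, 0.2308, 0.3651]
orientation: [-3.141, 0.032, -0.0]
force: [0.1, 0.0, -1.8]
opening: 0.0153
gripper_force: 49.8
```

```bash
python3 - <<'E'
from m import *
go([.524,.2298,.31],np.radians(-91))
shot('wrist','w3'); meas('w3')
E
```

```text
turn [-0.0001 -0.0002 -0.0027]
shift in target axes [ 1.2  1.  55.1]
shift [ 1.2  1.  55.1] t 9.75 tcp [0.5228 0.2308 0.3651] q6 1.92 F [ 0.1  0.  -1.8]
bar y [0.1577 0.3038] z-tcp -0.1249
 bar side -1 x [0.5676 0.5962] z 0.2404
 bar side 1 x [0.5705 0.5963] z 0.2406
 upright -1 3204 y [0.1452 0.2075] x [0.5904 0.5909 0.5914] top z 0.1617
 upright 1 3422 y [0.2485 0.3143] x [0.5918 0.5925 0.5929] top z 0.1619
```

View pics/w3.png

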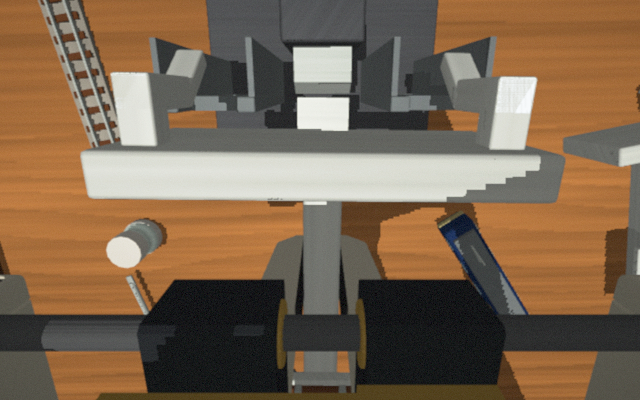

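The claws line up with the slots at columns 185 and 460, and the lug with the latch nose at column 322. I continue down.

>>> apply_moves:
  series:
    - [[0,1,8],[0,0,0]]
    - [[0,0,10],[0,0,0]]
    - [[0,0,10],[0,0,0]]
    - [[0,0,10],[0,0,0]]
    - [[0,0,8],[0,0,0]]
    - [[0,0,4],[0,0,0]]
    - [[0,0,0],[0,0,0]]
    - [[0,0,0],[0,0,0]]

```text
t: 10.47
tool_pos: [0.5229, 0.2298, 0.3147]
orientation: [-3.141, 0.032, -0.0]
force: [2.2, -0.8, -2.4]
opening: 0.0154
gripper_force: 49.8
```

>>> apply_moves:
  series:
    - [[1.5,0,0],[0,0,0]]
    - [[1.5,0,0],[0,0,0]]
    - [[0,0,0],[0,0,0]]
    - [[0,0,0],[0,0,0]]

```text
t: 10.8
tool_pos: [0.5258, 0.2297, 0.3147]
orientation: [-3.141, 0.032, 0.001]
force: [-0.4, -0.7, -2.4]
opening: 0.0157
gripper_force: 49.8
```

```bash
python3 - <<'E'
from m import *
go([.5275,.2298,.285],np.radians(-91))
shot('wrist','w4'); meas('w4')
E
```

```text
turn [-0.      0.0004 -0.0028]
shift in target axes [ 1.7 -0.1 29.7]
shift [ 1.7 -0.1 29.7] t 10.8 tcp [0.5258 0.2297 0.3147] q6 1.91 F [-0.4 -0.7 -2.4]
bar y [0.1565 0.3026] z-tcp -0.125
 bar side -1 x [0.5702 0.5989] z 0.1895
 bar side 1 x [0.573  0.5991] z 0.1897
 upright -1 10623 y [0.1452 0.2072] x [0.5851 0.5852 0.5854] top z 0.1733
 upright 1 11849 y [0.2489 0.3143] x [0.587  0.5871 0.5873] top z 0.1731
```

>>> apply_moves:
  series:
    - [[1.2,0,2],[0,0,0]]
    - [[0,0,2],[0,0,0]]
    - [[0,0,2],[0,0,0]]
    - [[0,0,2],[0,0,0]]
    - [[0,0,0],[0,0,0]]

```text
t: 11.27
tool_pos: [0.5273, 0.2297, 0.3067]
orientation: [-3.141, 0.032, -0.002]
force: [4.0, -0.4, -1.9]
opening: 0.0159
gripper_force: 49.9
```

>>> apply_moves:
  series:
    - [[0,0,1],[0,0,0]]
    - [[0,0,1],[0,0,0]]
    - [[0,0,1],[0,0,0]]
    - [[0,0,0],[0,0,0]]

```text
t: 11.6
tool_pos: [0.5273, 0.2297, 0.3039]
orientation: [-3.141, 0.032, -0.002]
force: [4.1, -0.1, -1.3]
opening: 0.0159
gripper_force: 49.9
```

>>> apply_moves:
  series:
    - [[1,0,0],[0,0,0]]
    - [[0.5,0,0],[0,0,0]]
    - [[0,0,0],[0,0,0]]
    - [[0,0,0],[0,0,0]]

```text
t: 11.93
tool_pos: [0.5281, 0.2296, 0.3032]
orientation: [3.141, -0.032, -0.002]
force: [1.0, 0.2, -2.8]
opening: 0.0153
gripper_force: 49.8
```

>>> apply_moves:
  series:
    - [[0,0,0.7],[0,0,0]]
    - [[0,0,0.7],[0,0,0]]
    - [[0,0,0.6],[0,0,0]]
    - [[0,0,0],[0,0,0]]

```text
t: 12.27
tool_pos: [0.5283, 0.2296, 0.3014]
orientation: [3.141, -0.032, -0.001]
force: [-0.6, -0.4, -2.8]
opening: 0.0158
gripper_force: 49.8
```

>>> apply_moves:
  series:
    - [[0,0,0.7],[0,0,0]]
    - [[0,0,0.7],[0,0,0]]
    - [[0,0,0.6],[0,0,0]]
    - [[0,0,0],[0,0,0]]

```text
t: 12.6
tool_pos: [0.5286, 0.2297, 0.3001]
orientation: [-3.141, 0.032, -0.001]
force: [-2.1, -1.4, 2.0]
opening: 0.0158
gripper_force: 49.8
```

>>> apply_moves:
  series:
    - [[0,0,0.7],[0,0,0]]
    - [[0,0,0.7],[0,0,0]]
    - [[0,0,0.6],[0,0,0]]
    - [[0,0,0],[0,0,0]]

```text
t: 12.93
tool_pos: [0.5285, 0.2297, 0.2977]
orientation: [-3.141, 0.032, -0.0]
force: [-1.7, 0.3, 2.9]
opening: 0.0157
gripper_force: 49.8
```

>>> apply_moves:
  series:
    - [[0,0,0.8],[0,0,0]]
    - [[0,0,0.8],[0,0,0]]
    - [[0,0,0.8],[0,0,0]]
    - [[0,0,0.8],[0,0,0]]
    - [[0,0,0.8],[0,0,0]]
    - [[0,0,0],[0,0,0]]

```text
t: 13.43
tool_pos: [0.5282, 0.2296, 0.2932]
orientation: [3.141, -0.032, -0.002]
force: [-3.8, 0.1, -1.7]
opening: 0.0157
gripper_force: 49.8
```

```bash
python3 - <<'E'
from m import *
go([.5285,.2298,.285],np.radians(-91))
shot('wrist','w5'); meas('w5')
E
```

```text
turn [ 0.0002  0.0011 -0.0027]
shift in target axes [ 0.3 -0.2  8.2]
shift [ 0.3 -0.2  8.2] t 13.4333 tcp [0.5282 0.2296 0.2932] q6 1.91 F [-3.8  0.1 -1.7]
bar y [0.1465 0.3129] z-tcp -0.1253
 bar side -1 x [0.5725 0.6016] z 0.1674
 bar side 1 x [0.5753 0.6018] z 0.1675
 upright -1 20954 y [0.1453 0.2068] x [0.5854 0.5861 0.5866] top z 0.1681
 upright 1 23138 y [0.2492 0.314 ] x [0.5854 0.5862 0.587 ] top z 0.1687
```

The arm stays rigid in the grip and the latch is giving way, so I continue pressing down to home.

>>> apply_moves:
  series:
    - [[-0.4,0,0.8],[0,0,0]]
    - [[0,0,0.8],[0,0,0]]
    - [[0,0,0.8],[0,0,0]]
    - [[0,0,0.8],[0,0,0]]
    - [[0,0,0.8],[0,0,0]]
    - [[0,0,0],[0,0,0]]

```text
t: 13.98
tool_pos: [0.528, 0.2296, 0.2894]
orientation: [3.141, -0.032, -0.001]
force: [-2.7, -0.6, -1.9]
opening: 0.0158
gripper_force: 49.8
```

>>> apply_moves:
  series:
    - [[0,0,0.8],[0,0,0]]
    - [[0,0,0.8],[0,0,0]]
    - [[0,0,0.8],[0,0,0]]
    - [[0,0,0.8],[0,0,0]]
    - [[0,0,0],[0,0,0]]

```text
t: 14.4
tool_pos: [0.5282, 0.2296, 0.2863]
orientation: [3.141, -0.032, 0.0]
force: [0.8, 0.1, -2.4]
opening: 0.0157
gripper_force: 49.8
```

Another 1–2 mm, feeling for the floor.

>>> apply_moves:
  series:
    - [[0,0,0.6],[0,0,0]]
    - [[0,0,0.6],[0,0,0]]
    - [[0,0,0.5],[0,0,0]]
    - [[0,0,0],[0,0,0]]

```text
t: 14.73
tool_pos: [0.5281, 0.2297, 0.2848]
orientation: [3.141, -0.032, 0.0]
force: [-0.4, 0.5, -2.9]
opening: 0.0159
gripper_force: 49.8
```

>>> apply_moves:
  series:
    - [[0,0,0.5],[0,0,0]]
    - [[0,0,0.5],[0,0,0]]
    - [[0,0,0],[0,0,0]]

```text
t: 14.98
tool_pos: [0.5282, 0.2297, 0.2845]
orientation: [-3.141, 0.032, -0.001]
force: [-3.0, -1.3, 2.1]
opening: 0.0154
gripper_force: 49.8
```

The claws are on the slot floor. I release, rise and check.

>>> apply_moves:
  series:
    - [[0,0,0],[0,0,0]]
    - [[0,0,0],[0,0,0]]
    - [[0,0,0],[0,0,0]]
    - [[0,0,0],[0,0,0]]
    - [[0,0,0],[0,0,0]]
    - [[0,0,0],[0,0,0]]
    - [[0,0,-5],[0,0,0]]
    - [[0,0,-10],[0,0,0]]
    - [[0,0,-20],[0,0,0]]
    - [[0,0,-20],[0,0,0]]
    - [[0,0,-20],[0,0,0]]
    - [[0,0,-25],[0,0,0]]
  claw: 0.6

```text
t: 15.98
tool_pos: [0.5278, 0.2296, 0.3849]
orientation: [3.141, -0.032, -0.001]
force: [0.1, -0.3, -0.7]
opening: 0.0555
gripper_force: 0.0
```

```bash
python3 - <<'E'
from m import *
go([.583,.2298,.36],np.radians(-91))
shot('wrist','w6'); shot('side','s6')
W=cloud('w6'); P=W.reshape(-1,3)
for nm,x0,x1,y0,y1,z0,z1 in (('bar',.57,.592,.16,.30,.13,.18),('spine',.49,.565,.215,.245,.11,.15),('plat',.40,.46,.2,.26,.11,.17)):
    Q=P[(P[:,0]>x0)&(P[:,0]<x1)&(P[:,1]>y0)&(P[:,1]<y1)&(P[:,2]>z0)&(P[:,2]<z1)]
    if len(Q)>20: print(nm,len(Q),'z',np.percentile(Q[:,2],[5,50,95]).round(4),'x',np.percentile(Q[:,0],[2,98]).round(4),'dz/dx deg',np.degrees(np.polyfit(Q[:,0],Q[:,2],1)[0]).round(1))
a=cv2.imread('pics/w6.png');b=cv2.imread('pics/s6.png')[50:170,250:410]
cv2.imwrite('pics/v6.png',np.vstack([cv2.resize(a,(480,300)),cv2.resize(b,(400,300),interpolation=2)[:,:].copy() if 0 else cv2.copyMakeBorder(cv2.resize(b,(400,300),interpolation=2),0,0,0,80,0)]))
E
```

```text
turn [ 0.0003  0.0007 -0.0028]
shift in target axes [55.2 -1.2 24.9]
shift [55.2 -1.3 24.9] t 15.9833 tcp [0.5278 0.2296 0.3849] q6 1.91 F [ 0.1 -0.3 -0.7]
bar 7881 z [0.1452 0.1663 0.1677] x [0.574  0.5916] dz/dx deg -40.3
spine 2088 z [0.1298 0.1327 0.1353] x [0.4918 0.5636] dz/dx deg 4.1
plat 1712 z [0.1319 0.1335 0.1391] x [0.4372 0.4596] dz/dx deg 2.4
```

View pics/v6.png

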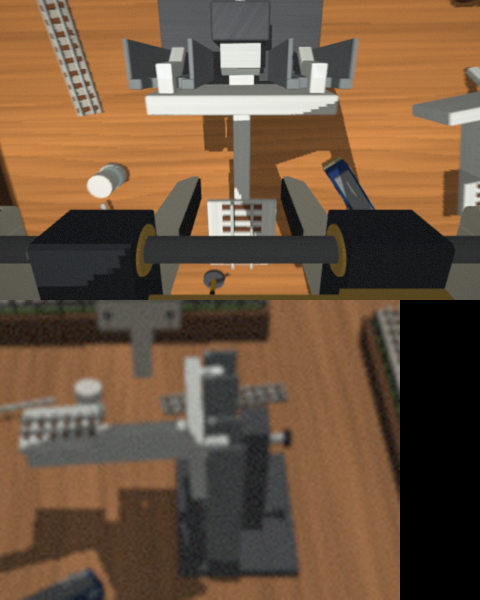

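The arm is hooked on both uprights, but the bar top is at z .166, about 5 mm high, and the arm droops about 4 degrees. I'll press the bar's middle with closed fingers.

>>> apply_moves:
  series:
    - [[10,0,0],[0,0,0]]
    - [[16,0,0],[0,0,0]]
    - [[16,0,0],[0,0,0]]
    - [[12,0,0],[0,0,0]]
    - [[0,0,0],[0,0,0]]
    - [[0,0,0],[0,0,0]]
    - [[0,0,0],[0,0,0]]
    - [[0,0,0],[0,0,0]]
    - [[0,0,10],[0,0,0]]
    - [[0,0,10],[0,0,0]]
    - [[0,0,7],[0,0,0]]
    - [[0,0,0],[0,0,0]]
  claw: 0
  newtons: 20

```text
t: 17.08
tool_pos: [0.5811, 0.2284, 0.3536]
orientation: [3.14, -0.031, -0.007]
force: [0.3, 0.2, 0.4]
opening: 0.0007
gripper_force: 0.0
```

>>> apply_moves:
  series:
    - [[0,0,1.5],[0,0,0]]
    - [[0,0,1.5],[0,0,0]]
    - [[0,0,1],[0,0,0]]
    - [[0,0,1],[0,0,0]]
    - [[0,0,0],[0,0,0]]

```text
t: 17.5
tool_pos: [0.5821, 0.2286, 0.3519]
orientation: [-3.141, 0.032, -0.0]
force: [0.6, -0.2, -0.2]
opening: 0.0002
gripper_force: 0.0
```

>>> apply_moves:
  series:
    - [[0,0,1],[0,0,0]]
    - [[0,0,1],[0,0,0]]
    - [[0,0,1],[0,0,0]]
    - [[0,0,0],[0,0,0]]

```text
t: 17.83
tool_pos: [0.582, 0.2286, 0.3486]
orientation: [3.141, -0.032, -0.0]
force: [0.1, -0.6, -0.1]
opening: 0.0005
gripper_force: 0.0
```

>>> apply_moves:
  series:
    - [[0,0,0.7],[0,0,0]]
    - [[0,0,0.7],[0,0,0]]
    - [[0,0,0.6],[0,0,0]]
    - [[0,0,0],[0,0,0]]

```text
t: 18.17
tool_pos: [0.582, 0.2286, 0.3466]
orientation: [3.141, -0.032, -0.0]
force: [0.4, 0.2, -0.2]
opening: 0.0004
gripper_force: 0.0
```

>>> apply_moves:
  series:
    - [[0,0,0.7],[0,0,0]]
    - [[0,0,0.7],[0,0,0]]
    - [[0,0,0.6],[0,0,0]]
    - [[0,0,0],[0,0,0]]

```text
t: 18.5
tool_pos: [0.5821, 0.2286, 0.3458]
orientation: [-3.141, 0.032, -0.001]
force: [-2.1, -0.7, 5.9]
opening: 0.0002
gripper_force: 2.7
```

>>> apply_moves:
  series:
    - [[0,0,0.7],[0,0,0]]
    - [[0,0,0.7],[0,0,0]]
    - [[0,0,0.6],[0,0,0]]
    - [[0,0,0],[0,0,0]]

```text
t: 18.83
tool_pos: [0.5821, 0.2286, 0.3456]
orientation: [-3.141, 0.032, -0.002]
force: [-8.2, -2.2, 15.9]
opening: 0.0006
gripper_force: 7.7
```

>>> apply_moves:
  series:
    - [[0,0,0.7],[0,0,0]]
    - [[0,0,0.3],[0,0,0]]
    - [[0,0,0],[0,0,0]]

```text
t: 19.08
tool_pos: [0.582, 0.2286, 0.3455]
orientation: [-3.141, 0.032, -0.003]
force: [-9.6, -3.4, 21.6]
opening: 0.0003
gripper_force: 10.4
```

It is solid at home height, bar top .1595, with 21 N. I retreat and verify the latch.

>>> apply_moves:
  series:
    - [[0,0,-3],[0,0,0]]
    - [[0,0,-10],[0,0,0]]
    - [[0,0,-20],[0,0,0]]
    - [[-20,0,-30],[0,0,0]]
    - [[-30,0,-30],[0,0,0]]
    - [[-30,0,-20],[0,0,0]]
    - [[-20,0,-10],[0,0,0]]
    - [[0,0,0],[0,0,0]]
    - [[0,0,0],[0,0,0]]

```text
t: 19.83
tool_pos: [0.4822, 0.2308, 0.466]
orientation: [-3.14, 0.03, -0.005]
force: [-0.2, -1.0, -0.2]
opening: 0.0008
gripper_force: 0.0
```

```bash
python3 - <<'E'
from m import *
go([.49,.2298,.46],np.radians(-91))
shot('wrist','w7'); shot('side','s7'); shot('top','t7')
P=cloud('w7').reshape(-1,3)
for nm,x0,x1,y0,y1,z0,z1 in (('bar',.575,.588,.165,.29,.15,.18),('spine',.49,.56,.222,.238,.11,.15),('plat',.38,.46,.2,.26,.11,.17)):
    Q=P[(P[:,0]>x0)&(P[:,0]<x1)&(P[:,1]>y0)&(P[:,1]<y1)&(P[:,2]>z0)&(P[:,2]<z1)]
    if len(Q)>20: print(nm,len(Q),'z',np.percentile(Q[:,2],[5,50,95]).round(4),'dz/dx deg',np.degrees(np.polyfit(Q[:,0],Q[:,2],1)[0]).round(1))
# latch: compare rear knob in side and top images before/after (enlarged)
f=lambda n,a,b,c,d:cv2.resize(cv2.imread(f'pics/{n}.png')[a:b,c:d],(390,290),interpolation=2)
cv2.imwrite('pics/v7.png',np.vstack([np.hstack([f('side0',70,130,320,400),f('s7',70,130,320,400)]),np.hstack([f('top0',150,210,170,250),f('t7',150,210,170,250)])]))
for a,b in (('side0','s7'),('s6','s7')): pass
E
```

```text
turn [-0.0011 -0.0031 -0.0019]
shift in target axes [7.8 0.9 6. ]
shift [7.8 0.9 6. ] t 19.8333 tcp [0.4822 0.2308 0.466 ] q6 1.94 F [-0.2 -1.  -0.2]
bar 2455 z [0.1565 0.1579 0.1591] dz/dx deg -1.7
spine 1304 z [0.122  0.1244 0.1268] dz/dx deg 3.6
plat 2227 z [0.1237 0.1259 0.1313] dz/dx deg 4.9
```

View pics/v7.png

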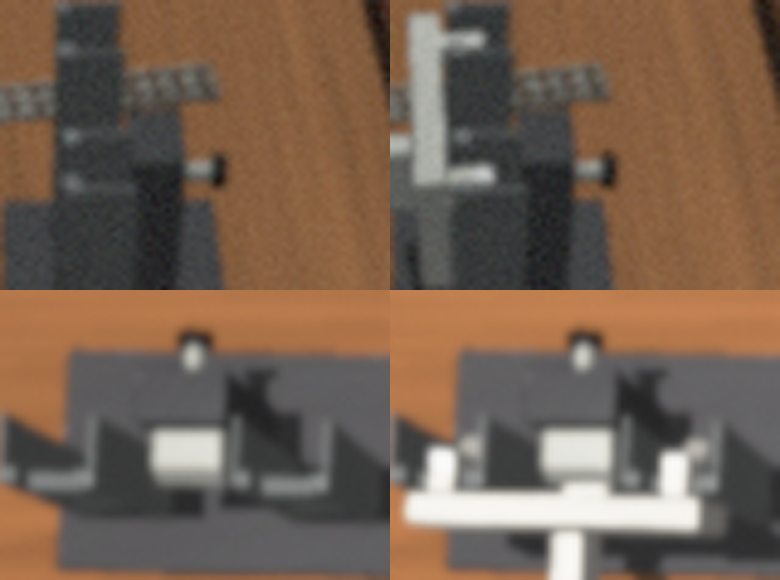

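View pics/w7.png

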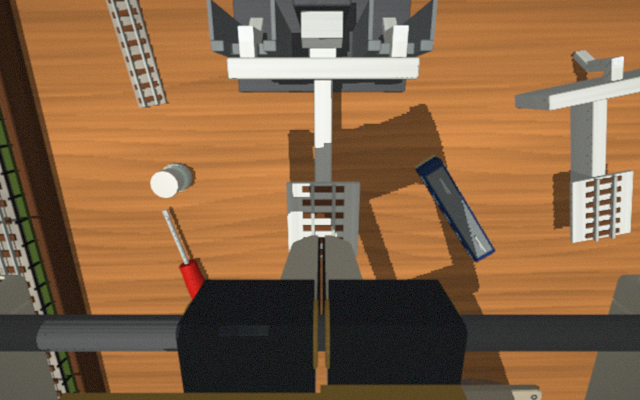

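The latch knob is where it was at the start in both the side view (x 218) and the top view (y 345), so the latch has sprung out. The bar is home, the droop is about 4 degrees, and the robot is clear.

```bash
python3 -c "
from plant import robot
print(robot.close_job())"
```

```text
the job is handed in; nothing more can be done
None
```

The two-claw arm hangs fully home on both uprights, drooping about 4 degrees with the latch sprung out over its lug. The robot is clear, the single-claw arm was left alone, and the job is handed in at about 20 s; no verdict was returned.

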